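# Open the spring clamp of a panel easel to size and hold it

## Task

Get the flat-lying panel easel ready for my next panel: push its bottom ledge fully home against the foot stop, and only then swing the lever on top of the ledge all the way round, a quarter turn, until it lies along the ledge and locks it. Then pull the spring clamp bar out until its pointer is level with the size rider on the rail and keep it held right there: finish while still holding it, do not let go, because I lay the panel in while you hold. Leave the pots, tools and the finished panel on the table where they are.

Things in the scene. Friction and masses are not known exactly. Their poses are not given: they have to be found in the camera images.
- easel: wooden panel easel lying flat, fixed, 540 mm along its y, 200 mm along x. Origin on the table below the frame; x points away from the robot, y to its left, turned up to 20 degrees either way. Side rails 32 mm high, mast between them 30 mm; open above from ledge to clamp. Foot stop: crossbar at y = -195 mm. End block: crossbar at y = +214 mm, 56 mm high; spring barrels behind it to y = 335 mm
- ledge (a joint): distance of the bottom ledge from home, m: 0 = home, touching the foot stop; grows towards the clamp (+y of the easel) to 0.075; starts at 0.03 to 0.07. The ledge is a wooden crossbar 192 mm long (x), 34 mm wide (y), 34 to 62 mm above the table; about 6 N of friction, stays where it is left
- ledge_lip (a point): middle of the top edge of the ledge's lip, on the side that faces the clamp; the lip is 170 mm long (x), 55 to 62 mm above the table, and stands 8 mm out from the ledge's face. Pushing it to -y of the easel drives the ledge home. At home it is at y = -141 mm in the easel's frame. Axes as the easel's
- lever (a joint): angle of the clamping lever on the ledge, rad: 0 = open, pointing from its pivot to the clamp (+y of the easel); 1.571 = locked, at its end stop, lying along the ledge and pointing to -x of the easel (the robot). Grows counter-clockwise from above. Starts between 0 and 0.3; about 0.06 N m of friction, stays where it is left; rides on the ledge
- lever_pivot (a point): the lever's axis, in the middle of the ledge (25 mm behind the lip), at the height of the arm's outer end, 90 mm above the table
- lever_tip (a point): centre of the ball end (16 mm dia.) of the lever's black arm, 58 mm from the axis and 90 mm above the table; the arm is a 12 mm dia. bar, its centre line 87 to 90 mm above the table from 18 mm outwards
- clamp: spring clamp bar: a wooden crossbar 192 mm long (x), 30 mm wide (y), 34 to 58 mm above the table, on two rods that slide into the barrels, with a steel bow handle on top. Origin on the table plane below its middle; axes as the easel's
- clamp_slide (a joint): how far the clamp bar is pulled out, m: 0 = at rest, its middle at y = +50 mm of the easel; grows to +y of the easel, away from the ledge, to 0.110. The spring draws it back with 3.5 N at rest plus 0.7 N per 10 mm, so that the fingers may give way by a few mm
- clamp_handle (a point): middle of the bow handle's grip, a steel bar 12 mm dia., straight for 84 mm along x of the easel, its axis 94 mm above the table and above the middle of the clamp bar, with 30 mm of free space under it; to be straddled from above by fingers that close along y
- clamp_pointer (a point): outer end of the small steel pointer on the clamp bar's far (+x) end, 104 mm from the middle of the bar, 61 mm above the table; it has the same easel y as the handle's axis
- rider_mark (a point): top of the upright fin (4 mm thick) of the dark steel size rider on the outside of the far (+x) rail, 63 mm above the table; axes as the easel's. Fixed for this job, 45 to 90 mm farther along +y than the pointer of the resting clamp. Pointer level with rider: same y in the easel's frame
- tub_red: white plastic tub 84 mm dia., 62 mm high, with red paint; origin under its centre; stays where it is
- tub_ochre: white plastic tub 84 mm dia., 62 mm high, with brown paint; origin under its centre; stays where it is
- tape: roll of paper tape lying flat, 100 mm dia., 24 mm high; origin under its centre; stays where it is
- brush: flat paint brush lying on the table, 200 mm long; stays where it is
- glue: white glue bottle, standing, 56 mm dia., 150 mm high; origin under its centre; stays where it is
- jar: glass jar 72 mm dia., 95 mm high, with brushes up to 200 mm; origin under its centre; stays where it is
- panel: finished black relief panel with gilt rosettes lying on the table, 150 x 210 x 8 mm; origin under its centre; stays where it is

How it is judged:
On the way, in this order (a step that is already met when the one before it is completed fails the run):
1. the bottom ledge is fully home against the foot stop (value of joint ledge below 0.005 m), for 0.1 s.
2. with the ledge home, its lever is swung round to lie along the ledge (value of joint ledge below 0.005 m and value of joint lever above 1.4 rad), for 0.2 s.
At the end, for the whole second after the job is handed in: The ledge is within 5 mm of home and its lever turned at least 1.4 rad of its 1.571, and the clamp bar is held still by the fingers (over 3 N) against its spring with its pointer within 6 mm of level with the rider (all of step 2 and y of clamp_pointer in the frame of rider_mark between -0.006 and 0.006 m and linear speed of clamp below 0.02 m/s and contact force between the fingers and clamp above 3 N); the arm keeps its last pose, push and grip.
It fails at once if the lever is turned to lock while the ledge is not home (value of joint lever above 1 rad and value of joint ledge above 0.012 m).
It fails at once if the other things on the table are pushed away (over 25 mm) (distance of any of tub_red, tub_ochre, tape, brush, glue, jar, panel from where it was at the start of the episode above 0.025 m).
It also fails if it takes over 58 s, if anything falls off the work surface, if the arm or the gripper's body presses on something with over 40 N, if the wrist force passes 120 N, or if a joint passes its speed limit or range.

## Robot

A 6-joint arm with a two-finger parallel gripper is mounted at the origin on the work surface. World frame = base frame: x ahead of the robot, y to its left, z up, the work surface at z = 0. Lengths are in m, angles in rad, forces in N, time in s.
With the tool pointing down it reaches from about 0.35 to 0.925 m from the base axis. Payload 6.4 kg.
Tool frame: the origin (TCP) lies between the finger pads; the fingertips stand 8 mm ahead of it and the grasp point (between the pads) lies 11 mm behind it (env.finger_overhang is the distance from the TCP to the fingertips, in m); z points along the fingers, y is the line along which they close (so a half turn about z gives the same grasp; the last joint's range is limited). The gripper opens to 94 mm and grips with 3 to 60 N. Pads are 16 mm wide; open, the fingers measure 119 mm over their backs; the gripper's body (75 mm by 177 mm) begins 78 mm behind the grasp point.
Start: joints at [-1.471, 0.245, 1.558, -0, 1.339, -0.174], TCP at [0.176, -0.626, 0.213] pointing down, gripper open.
Joint ranges: [-3.13, 3.13], [-1.02, 2.26], [0.13, 2.54], [-0.95, 4.09], [0.21, 2.88], [-2.74, 2.74]. Speed limits (rad/s): [2.57, 2.57, 3.14, 3.14, 3.14, 3.14].

## Interface

Orientations are given as a rotation vector (axis times angle).
In Python, from rig import env gives the robot as it stands.
- The arm moves only by the shell command python3 -m pendant 'ROWS' [OPENING] [FORCE]. ROWS is JSON, a list that holds one entry, the list of rows, each a list of 6 numbers: the shift along the tool's x, y, z in m, then the turn, a rotation vector about the tool's x, y, z in degrees. A call has 1 to 20 rows; each row shifts and turns the commanded pose from where the row before left it, along the tool's axes as they then stand; what a row does not reach is not made up. A row lasts 1/12 s, in which the tool goes at most 41.7 mm and 7.16 degrees, less where a joint would pass 70% of its speed; a pose out of reach is approached as far as the arm can. A call is refused whole if a number of a shift passes 0.0417 or a number of a turn 7.16, either way. A call with a gripper value outside its range is refused whole. OPENING is the opening, from 0 (shut) to 1 (fully open), set as the call begins (- or left out, the last holds). The fingers move at their own pace and stop on an object; FORCE is the grip in N (left out, the last holds). Time passes only in rows, so rows that do not move let the fingers close. It gives the time, the measured TCP pose, the force, the opening and the grip force at its end, in the units of the state.
- env.state(): the state, without advancing time (a new reading comes with each control period).
- env.grab_frame(name): name is "scene" or "side" or "wrist"; returns a dict with "image" (400x640x3 uint8, red, green, blue), "depth" (400x640 float32, m along the optical axis (not along the pixel's ray), 0 where there is no reading), "fx", "fy", "cx", "cy" (pixels), "rvec" (rotation vector, rad) and "tvec" (3), from world to camera coordinates, as OpenCV has them. Camera axes: x right, y down, z forward; pixel columns grow to the right and rows downward; lengths in m; the calibration is good to about 2 mm. The wrist camera is an equidistant fisheye: a pixel r from the principal point sees the ray r / f radians off the axis. A picture is of the moment at which its call begins.
- env.sign_off(): hands the job in; it is judged then, once.
The state is a dict: "time_s": time; "joints": joint angles; "joint_velocities": joint speeds; "effort": joint torques, N m; "eef_pos": TCP position; "eef_rot": TCP orientation; "contact_force": force on the tool from outside, world axes, zero at the start; "wrist_torque": the same for the moment, N m; "grip_width": finger opening in m; "grasp_force": force on a finger pad.
Only numpy, scipy, OpenCV 4.12 (cv2) and the standard library are available. Lean on these libraries where they do the work, as an engineer would, in place of code of your own. Each camera call takes 0.05 s, during which the arm holds its last target. There are 200 camera calls.

## Working session

There is one attempt and no reset: what is moved stays moved. The work goes in short steps, Python scripts to look and compute and a shell command to move; the robot and the scene stay as the last step left them, time stands still between calls to the robot, and variables do not carry over. Pictures are saved under pics/ and viewed, at most 10 in all, crops included, and the job is handed in when it is done.

```bash
mkdir -p pics; ls
cat > h.py <<'E'
import numpy as np, cv2
from rig import env
def grab(n,tag):
    f=env.grab_frame(n); np.savez(f'pics/{tag}.npz',**f)
    cv2.imwrite(f'pics/{tag}.png',f['image'][:,:,::-1]); return f
def load(tag): return {k:v for k,v in np.load(f'pics/{tag}.npz').items()}
def world(f,u,v,z=None,r=1):
    R=cv2.Rodrigues(f['rvec'])[0];c=-R.T@f['tvec'].ravel()
    d=R.T@np.array([(u-f['cx'])/f['fx'],(v-f['cy'])/f['fy'],1.])
    if z is not None: return c+d*(z-c[2])/d[2]
    D=f['depth'][v-r:v+r+1,u-r:u+r+1]; D=D[D>0]
    return c+d*np.median(D)
E
python3 - <<'E'
from h import *
for n in('scene','side'): 
    f=grab(n,n+'0'); print(n,f['fx'],f['cx'],f['cy'],-cv2.Rodrigues(f['rvec'])[0].T@f['tvec'].ravel())
s=env.state();print(s)
E
```

```text
pics
scene 430.4525580394511 323.78915040399283 197.82651812534928 [ 1.49721854 -0.64985042  1.07399424]
side 386.0847773209177 317.32810374368586 198.68079917511045 [0.53494677 0.87759792 0.99982542]
{'time_s': 0.1, 'joints': array([-1.47110417e+00,  2.45721662e-01,  1.55885107e+00, -2.33788402e-05,
        1.33866777e+00, -1.74081722e-01]), 'joint_velocities': array([ 0.0005123 , -0.00042512, -0.00260746,  0.00185813, -0.00117706,
       -0.00169909]), 'effort': array([-8.07733286e-04, -4.16912985e+01, -3.15525663e+01,  6.87380531e-02,
        3.09499539e-02, -4.38695804e-05]), 'eef_pos': array([ 0.17569859, -0.62528097,  0.21249203]), 'eef_rot': array([-3.11057165e+00, -4.28484803e-01, -6.05155190e-05]), 'contact_force': array([-0.77091572,  0.23535374, -0.69084948]), 'wrist_torque': array([-0.03049484, -0.00227857,  0.03108399]), 'grasp_force': 0.0, 'grip_width': 0.09402218141029867}
```

View pics/scene0.png

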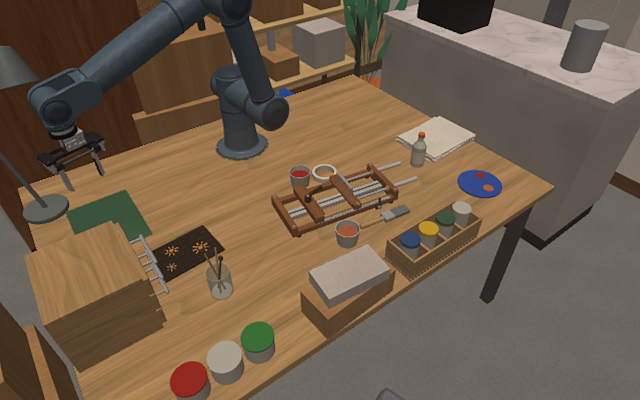

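View pics/side0.png

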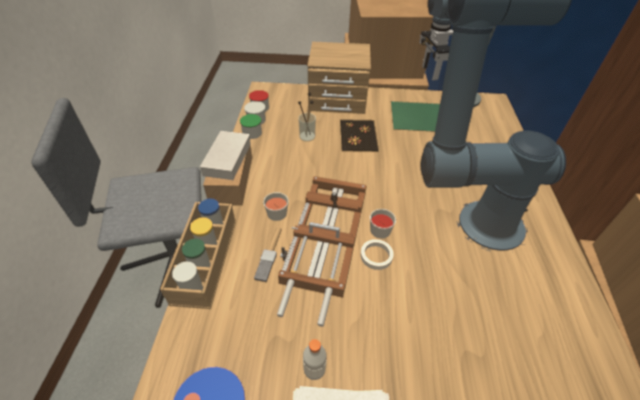

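The easel lies around (330,240) in the side picture and (335,200) in the scene picture. The foot stop is at the top in the side view, and the end block is at (310,280). I'll enlarge both.

Run:
```python
from h import *
a=cv2.imread('pics/side0.png')[170:300,270:400]; b=cv2.imread('pics/scene0.png')[150:245,265:420]
a=cv2.resize(a,None,fx=4.6,fy=4.6,interpolation=cv2.INTER_CUBIC)
cv2.imwrite('pics/a1.png',a)
cv2.imwrite('pics/b1.png',cv2.resize(b,None,fx=5,fy=5,interpolation=cv2.INTER_CUBIC))
```

```text
(no output)
```

View pics/a1.png

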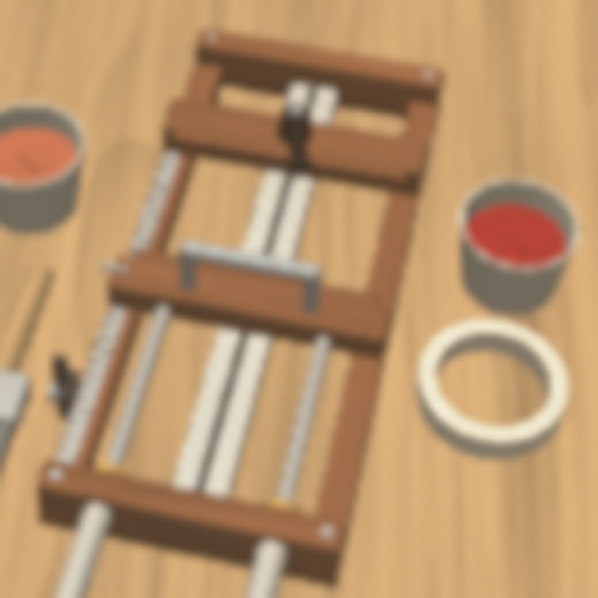

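View pics/b1.png

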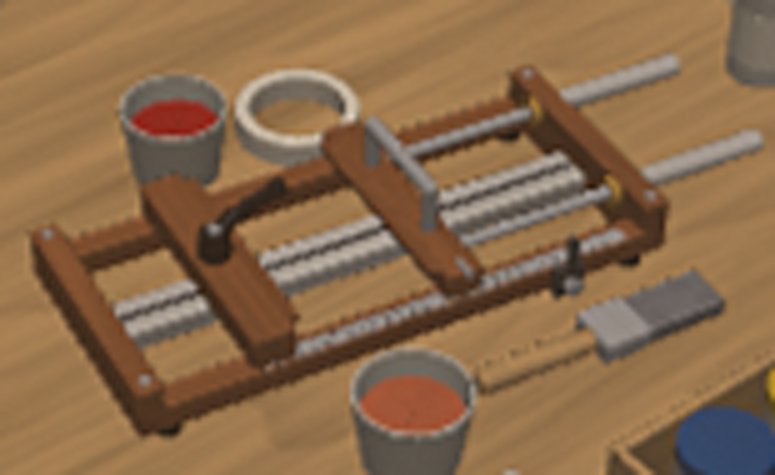

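The side crop (scale 4.6) shows the end-block screws at (54,474) and (326,531) and the handle ends at (186,245) and (318,270). The pointer is at (105,267), the rider fin at (62,365), the lever hub at (296,120) and the lever tip at (300,165). I'll take a coarse pose from these.

Run:
```python
from h import *
f=load('side0'); S=lambda x,y:(270+(x-1.8)/4.6,170+(y-1.8)/4.6)
g=load('scene0'); B=lambda x,y:(265+(x-2)/5,150+(y-2)/5)
def p(n,f,uv,z):
    d=world(f,int(round(uv[0])),int(round(uv[1]))); print(n,np.round(world(f,*uv,z)*1e3,0),'depth',np.round(d*1e3))
    return world(f,*uv,z)
e1=p('eb+x',f,S(54,474),.056);e2=p('eb-x',f,S(326,531),.056)
h1=p('h+x',f,S(189,247),.1);h2=p('h-x',f,S(318,270),.1)
p('ptr',f,S(105,267),.061);p('rider',f,S(60,360),.063)
p('hub',f,S(296,115),.09);p('tip',f,S(301,168),.09)
p('fs+x',f,S(210,37),.05);p('fs-x',f,S(428,74),.05)
print('scene')
p('eb+x',g,B(651,197),.056);p('eb-x',g,B(528,74),.056)
p('h+x',g,B(430,188),.1);p('h-x',g,B(372,124),.1)
p('ptr',g,B(468,268),.061);p('rider',g,B(573,242),.063)
p('hub',g,B(214,230),.095);p('tip',g,B(278,186),.09)
p('fs+x',g,B(145,380),.05);p('fs-x',g,B(47,234),.05)
for a,b in((e1,e2),(h1,h2)): d=a-b;print(np.degrees(np.arctan2(d[1],d[0])))
w=grab('wrist','w0');print(w['fx'],w['cx'],w['cy'],w['rvec'],w['tvec'],-cv2.Rodrigues(w['rvec'])[0].T@w['tvec'].ravel())
```

```text
eb+x [672. 284.  56.] depth [673. 286.  58.]
eb-x [503. 310.  56.] depth [505. 312.  59.]
h+x [602. 131. 100.] depth [601. 130. 100.]
h-x [517. 144. 100.] depth [516. 140.  97.]
ptr [660. 122.  61.] depth [669.  77.   4.]
rider [680. 203.  63.] depth [679. 202.  61.]
hub [538.  -5.  90.] depth [537.  -3.  91.]
tip [532.  46.  90.] depth [532.  50.  96.]
fs+x [ 608. -122.   50.] depth [ 609. -117.   53.]
fs-x [439. -96.  50.] depth [439. -92.  53.]
scene
eb+x [673. 283.  56.] depth [673. 284.  55.]
eb-x [504. 310.  56.] depth [500. 312.  54.]
h+x [608. 123. 100.] depth [606. 127.  98.]
h-x [525. 136. 100.] depth [523. 137. 100.]
ptr [657. 120.  61.] depth [654. 121.  59.]
rider [682. 197.  63.] depth [678. 199.  59.]
hub [549. -22.  95.] depth [538. -17.  83.]
tip [532.  45.  90.] depth [536.  42.  93.]
fs+x [ 605. -119.   50.] depth [ 610. -121.   52.]
fs-x [437. -94.  50.] depth [439. -94.  53.]
-8.757465516347985
-8.102203306190278
309.70691628693146 322.1479412471195 203.91708438771911 [-2.31886209  1.75487517  0.24992391] [-0.64929405 -0.03044729  0.39344932] [ 0.25326302 -0.60379526  0.38548839]
```

```bash
cat >> h.py <<'E'
from scipy.spatial.transform import Rotation as Ro
O=np.array([.554,.0845]); YAW=np.radians(-9.0)
def e2w(x,y): c,s=np.cos(YAW),np.sin(YAW); return O+np.array([c*x-s*y,s*x+c*y])
def w2e(p): c,s=np.cos(YAW),np.sin(YAW); d=np.asarray(p)[:2]-O; return np.array([c*d[0]+s*d[1],-s*d[0]+c*d[1]])
def now():
    s=env.state(); R=Ro.from_rotvec(s['eef_rot']).as_matrix()
    print('t',round(s['time_s'],2),'TCP easel mm',np.round(w2e(s['eef_pos'])*1e3,1),'z',round(s['eef_pos'][2]*1e3,1),'tooly yaw rel easel',round(np.degrees(np.arctan2(R[1,1],R[0,1])-YAW),2),'tilt',np.round(R[:2,2],4),'F',np.round(s['contact_force'],1),'w',round(s['grip_width'],4),'g',round(s['grasp_force'],1))
    return s,R
def go(x,y,z):
    s,R=now(); t=np.r_[e2w(x,y),z]; print('shift tool mm',np.round(R.T@(t-s['eef_pos'])*1e3,1))
def wfish(f,u,v,z):
    R=cv2.Rodrigues(f['rvec'])[0];c=-R.T@f['tvec'].ravel()
    a=np.array([u-f['cx'],v-f['cy']])/f['fx'];r=np.hypot(*a);d=R.T@np.r_[a/r*np.sin(r),np.cos(r)] if r>0 else R.T[:,2]
    return c+d*(z-c[2])/d[2]
E
python3 - <<'E'
from h import *
go(0,-30,.25); f=load('side0')
for n,u,v in(('jar',307,105),('panel',358,135),('tubred',382,216),('tuboch',276,200),('tape',377,254)): print(n,np.round(world(f,u,v),3))
print(env.state()['joints'])
E
```

```text
t 0.15 TCP easel mm [-262.6 -760.3] z 212.6 tooly yaw rel easel -65.31 tilt [-0.0001  0.0014] F [0.  0.1 0.1] w 0.0944 g 0.0
shift tool mm [-11974.1  26676.7    -77.8]
jar [ 0.689 -0.653  0.003]
panel [ 0.454 -0.438  0.011]
tubred [0.375 0.03  0.04 ]
tuboch [ 0.733 -0.009  0.041]
tape [0.391 0.156 0.   ]
[-1.47108712e+00  2.45643945e-01  1.55869357e+00  4.49119306e-07
  1.33868286e+00 -1.74095062e-01]
```

```bash
sed -i 's/np.r_\[e2w(x,y),z\]/np.r_[e2w(x\/1e3,y\/1e3),z\/1e3]/' h.py
python3 -m pendant '[[[0,0,-0.02,0,0,-6.53],[0,0,-0.02,0,0,-6.53],[0,0,-0.02,0,0,-6.53],[0,0,0,0,0,-6.53],[0,0,0,0,0,-6.53],[0,0,0,0,0,-6.53],[0,0,0,0,0,-6.53],[0,0,0,0,0,-6.53],[0,0,0,0,0,-6.53],[0,0,0,0,0,-6.53],[0,0,0,0,0,0],[0,0,0,0,0,0]]]'
python3 -c "
from h import *
go(0,-30,270)"
```

```text
time_s: 1.15
eef_pos: [0.1757, -0.6256, 0.2731]
eef_rot: [-2.392, -2.036, -0.001]
contact_force: [-0.2, 0.2, 0.3]
grip_width: 0.0944
grasp_force: 0.0
t 1.15 TCP easel mm [-262.5 -760.6] z 273.1 tooly yaw rel easel -0.18 tilt [-0.      0.0006] F [-0.2  0.2  0.3] w 0.0944 g 0.0
shift tool mm [731.4 260.2   3.5]
```

```bash
python3 -m pendant '[[[0.02,0.01,0,0,0,0],[0.03,0.013,0,0,0,0],[0.035,0.013,0,0,0,0],[0.04,0.013,0,0,0,0],[0.04,0.013,0,0,0,0],[0.04,0.013,0,0,0,0],[0.04,0.013,0,0,0,0],[0.04,0.013,0,0,0,0],[0.04,0.014,0,0,0,0],[0.04,0.014,0,0,0,0],[0.04,0.014,0,0,0,0],[0.04,0.014,0,0,0,0],[0.04,0.014,0,0,0,0],[0.04,0.014,0,0,0,0],[0.04,0.014,0,0,0,0],[0.04,0.014,0,0,0,0],[0.04,0.014,0,0,0,0],[0.04,0.014,0,0,0,0],[0.03,0.013,0,0,0,0],[0.02,0.008,0,0,0,0]]]'
python3 -m pendant '[[[0,0,0,0,0,0],[0,0,0,0,0,0],[0,0,0,0,0,0]]]'
python3 -c "
from h import *
go(0,-30,270); grab('wrist','w1')"
```

```text
time_s: 2.82
eef_pos: [0.5462, 0.054, 0.2733]
eef_rot: [-2.389, -2.04, -0.001]
contact_force: [0.0, -0.5, -0.9]
grip_width: 0.0941
grasp_force: 0.0
time_s: 3.07
eef_pos: [0.545, 0.0505, 0.2733]
eef_rot: [-2.391, -2.038, 0.001]
contact_force: [-0.3, 0.1, 0.5]
grip_width: 0.094
grasp_force: 0.0
t 3.07 TCP easel mm [ -3.5 -35. ] z 273.3 tooly yaw rel easel -0.1 tilt [-0.0005 -0.0003] F [-0.3  0.1  0.5] w 0.094 g 0.0
shift tool mm [5.  3.5 3.3]
```

View pics/w1.png

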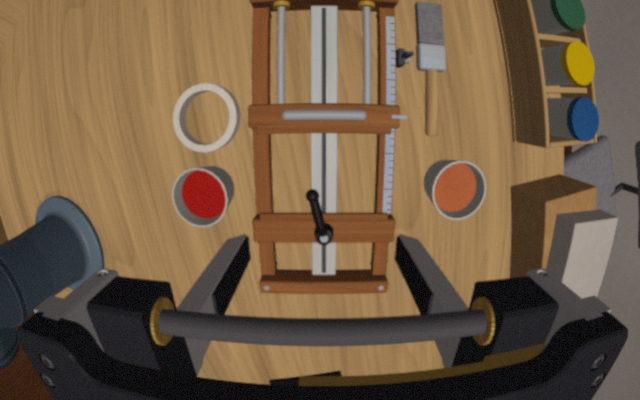

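The wrist view shows the lever tip at (313,196), pivot at (323,233), handle from (285,115) to (363,115), pointer end at (406,118), rider at (404,57) and the foot-stop screws at (266,288) and (380,288).

Run:
```python
from h import *
f=load('w1')
for n,u,v,z in(('tip',313,196,.098),('piv',323,233,.095),('h-',285,115,.1),('h+',363,115,.1),('ptr',406,118,.062),('rid',400,57,.063),('fs-',266,288,.053),('fs+',380,288,.053),('lip',285,213,.062),('lip',360,213,.062)):
    print(n,np.round(w2e(wfish(f,u,v,z))*1e3,1))
im=cv2.resize(f['image'][20:150,340:450,::-1],None,fx=5,fy=4.6,interpolation=cv2.INTER_CUBIC); 
im2=cv2.resize(f['image'][20:150,240:340,::-1],None,fx=1,fy=1)
cv2.imwrite('pics/c1.png',im)
```

```text
tip [-14.6 -45.3]
piv [ -3.  -92.6]
h- [-45.1  48.2]
h+ [41.4 48.3]
ptr [101.2  46.8]
rid [ 92.5 124.5]
fs- [ -87.9 -198.5]
fs+ [  82.2 -198.6]
lip [-52.7 -77.7]
lip [ 45.5 -77.7]
```

View pics/c1.png

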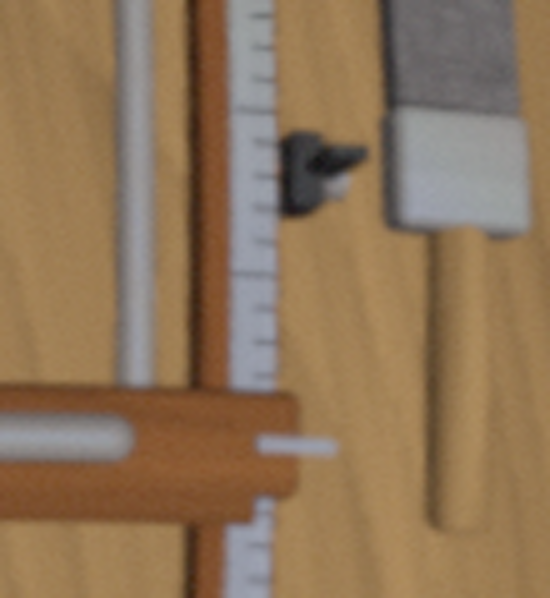

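The rider's fin top is at about (412,53) in full-image pixels and the pointer end at (407.5,117). I'm correcting the easel origin with the wrist data.

Run:
```python
from h import *
import h
n=e2w(-.0023,-.0026); print(n)
s=open('h.py').read().replace('[.554,.0845]',f'[{n[0]:.4f},{n[1]:.4f}]'); open('h.py','w').write(s); h.O=n
f=load('w1')
for n,u,v,z in(('tip',313,196,.098),('piv',323,233,.095),('ptr',407.5,117,.061),('rid',411,53.5,.063),('ridbase',402,57,.04),('lip',285,213,.062)):
    print(n,np.round(w2e(wfish(f,u,v,z))*1e3,1))
go(10,-40,70)
```

```text
[0.55132159 0.08229181]
tip [-12.3 -42.7]
piv [ -0.7 -90. ]
ptr [105.7  50.8]
rid [109.2 132.9]
ridbase [103.4 132. ]
lip [-50.4 -75.1]
t 3.12 TCP easel mm [ -1.3 -32.7] z 273.4 tooly yaw rel easel -0.13 tilt [-0.0003 -0.0003] F [ 0.2  0.6 -0.2] w 0.0939 g 0.0
shift tool mm [ -7.2  11.3 203.4]
```

```bash
python3 -m pendant '[[[-0.006,0.001,0.02,0,0,0],[-0.006,0,0.03,0,0,0],[0,0,0.03,0,0,0],[0,0,0.03,0,0,0],[0,0,0.03,0,0,0],[0,0,0.03,0,0,0],[0,0,0.03,0,0,0],[0,0,0.02,0,0,0],[0,0,0,0,0,0],[0,0,0,0,0,0]]]'
python3 -c "
from h import *
now()"
python3 -m pendant '[[[-0.005,0,0,0,0,0],[-0.006,0,0,0,0,0],[-0.006,0,0,0,0,0],[-0.006,0,0,0,0,0],[-0.006,0,0,0,0,0],[-0.006,0,0,0,0,0],[-0.006,0,0,0,0,0],[-0.006,0,0,0,0,0],[-0.006,0,0,0,0,0],[-0.006,0,0,0,0,0]]]'
python3 -c "
from h import *
now()"
```

```text
time_s: 3.95
eef_pos: [0.5437, 0.0381, 0.0531]
eef_rot: [-2.39, -2.037, 0.002]
contact_force: [0.5, 1.1, -0.2]
grip_width: 0.0938
grasp_force: 0.0
t 3.95 TCP easel mm [ -0.6 -44.8] z 53.1 tooly yaw rel easel -0.14 tilt [-0.0018  0.0002] F [ 0.5  1.1 -0.2] w 0.0938 g 0.0
time_s: 4.78
eef_pos: [0.5365, -0.0186, 0.0551]
eef_rot: [2.39, 2.039, 0.007]
contact_force: [0.5, 7.4, 3.9]
grip_width: 0.0941
grasp_force: 3.5
t 4.78 TCP easel mm [   1.2 -102. ] z 55.1 tooly yaw rel easel -0.07 tilt [0.0033 0.0025] F [0.5 7.4 3.9] w 0.0941 g 3.5
```

```bash
python3 -m pendant '[[[-0.006,0,0,0,0,0],[-0.006,0,0,0,0,0],[-0.006,0,0,0,0,0],[-0.005,0,0,0,0,0],[-0.004,0,0,0,0,0],[-0.003,0,0,0,0,0],[-0.002,0,0,0,0,0],[0,0,0,0,0,0]]]'
python3 -c "
from h import *
now()"
python3 -m pendant '[[[-0.002,0,0,0,0,0],[-0.001,0,0,0,0,0],[0,0,0,0,0,0]]]'
python3 -c "
from h import *
now()"
```

```text
time_s: 5.45
eef_pos: [0.532, -0.0466, 0.0552]
eef_rot: [-2.388, -2.034, -0.016]
contact_force: [4.3, 22.1, 5.9]
grip_width: 0.0942
grasp_force: 10.9
t 5.45 TCP easel mm [   1.1 -130.3] z 55.2 tooly yaw rel easel -0.14 tilt [0.0048 0.01  ] F [ 4.3 22.1  5.9] w 0.0942 g 10.9
time_s: 5.7
eef_pos: [0.532, -0.0468, 0.0553]
eef_rot: [-2.386, -2.032, -0.022]
contact_force: [8.6, 32.8, 6.6]
grip_width: 0.0941
grasp_force: 16.3
t 5.7 TCP easel mm [   1.1 -130.5] z 55.3 tooly yaw rel easel -0.17 tilt [0.0058 0.015 ] F [ 8.6 32.8  6.6] w 0.0941 g 16.3
```

The ledge stopped at 33 N without moving further, so it is home. I'm backing off, rising and closing the fingers.

```bash
python3 -m pendant '[[[0.006,0,0,0,0,0],[0.008,0,0,0,0,0],[0,0,-0.02,0,0,0],[0,0,-0.03,0,0,0],[0,0,-0.03,0,0,0],[0,0,0,0,0,0],[0,0,0,0,0,0]]]'
python3 -m pendant '[[[0,0.01,0,0,0,0],[0,0.012,0,0,0,0],[0,0.012,0,0,0,0],[0,0,0,0,0,0],[0,0,0,0,0,0],[0,0,0,0,0,0],[0,0,0,0,0,0],[0,0,0,0,0,0]]]' 0
python3 -c "
from h import *
go(35,-120,84); f=grab('wrist','w2')
for k,(u,v,z) in dict().items(): pass
"
```

```text
time_s: 6.28
eef_pos: [0.5333, -0.0409, 0.1357]
eef_rot: [2.386, 2.037, 0.003]
contact_force: [0.0, -0.2, -0.4]
grip_width: 0.094
grasp_force: 0.0
time_s: 6.95
eef_pos: [0.565, -0.0452, 0.1331]
eef_rot: [-2.389, -2.04, 0.001]
contact_force: [0.1, 0.9, 0.6]
grip_width: 0.0437
grasp_force: 0.0
t 6.95 TCP easel mm [  33.4 -123.7] z 133.1 tooly yaw rel easel -0.01 tilt [-0.0008  0.0002] F [0.1 0.9 0.6] w 0.0437 g 0.0
shift tool mm [ 3.7  1.6 49.1]
```

View pics/w2.png

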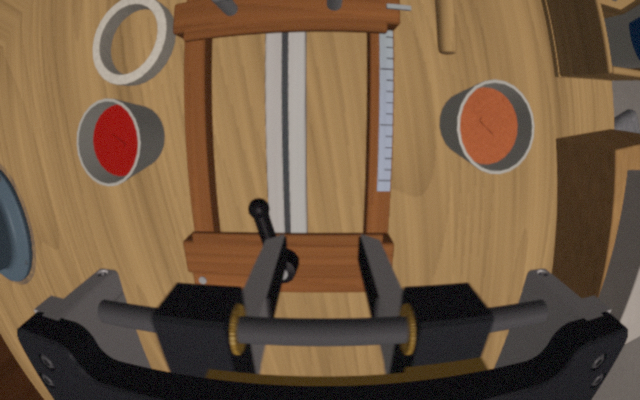

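The ledge sits against the foot stop, with the lever pivot at (285,265) and tip at (260,208). The fingers are still closing. Next I let them shut, descend and sweep.

```bash
python3 -m pendant '[[[0.004,0.002,0,0,0,0],[0,0,0,0,0,0],[0,0,0,0,0,0],[0,0,0,0,0,0],[0,0,0,0,0,0],[0,0,0,0,0,0],[0,0,0,0,0,0],[0,0,0,0,0,0]]]' 0
python3 -c "
from h import *
go(35,-120,84);f=load('w2')
print([np.round(w2e(wfish(f,u,v,z))*1e3,1) for u,v,z in ((260,208,.094),(285,265,.095))])"
```

```text
time_s: 7.67
eef_pos: [0.5681, -0.0417, 0.1335]
eef_rot: [-2.389, -2.04, -0.0]
contact_force: [-0.8, 0.1, -0.2]
grip_width: 0.0006
grasp_force: 0.0
t 7.67 TCP easel mm [  36.  -119.8] z 133.5 tooly yaw rel easel -0.02 tilt [0. 0.] F [-0.8  0.1 -0.2] w 0.0006 g 0.0
shift tool mm [-0.2 -1.  49.5]
[array([ -12. , -107.4]), array([   4.7, -152.8])]
```

```bash
python3 -m pendant '[[[0,0,0.015,0,0,0],[0,0,0.02,0,0,0],[0,0,0.015,0,0,0],[0,0,0,0,0,0],[0,-0.009,0,0,0,0],[0,-0.009,0,0,0,0],[0,-0.009,0,0,0,0],[0,-0.008,0,0,0,0],[0,-0.008,0,0,0,0],[-0.0035,-0.009,0,0,0,0],[-0.004,-0.009,0,0,0,0],[-0.0055,-0.0055,0,0,0,0],[-0.0055,-0.0055,0,0,0,0],[-0.006,-0.003,0,0,0,0],[-0.005,-0.002,0,0,0,0],[0,0,0,0,0,0]]]'
python3 -c "
from h import *
go(-42,-156,84)"
```

```text
time_s: 9.0
eef_pos: [0.4873, -0.0586, 0.0834]
eef_rot: [-2.39, -2.037, -0.004]
contact_force: [3.2, 3.9, 0.6]
grip_width: 0.0006
grasp_force: 2.5
t 9.0 TCP easel mm [ -41.1 -149.1] z 83.4 tooly yaw rel easel -0.13 tilt [0.0008 0.0027] F [3.2 3.9 0.6] w 0.0006 g 2.5
shift tool mm [-6.9 -0.8 -0.7]
```

```bash
python3 -m pendant '[[[-0.003,0,0,0,0,0],[-0.003,0,0,0,0,0],[-0.002,0,0,0,0,0],[0,0,0,0,0,0],[0,0,0,0,0,0]]]'
python3 -c "
from h import *
now()"
```

```text
time_s: 9.42
eef_pos: [0.4871, -0.0597, 0.0834]
eef_rot: [-2.384, -2.028, -0.02]
contact_force: [9.0, 31.2, 4.5]
grip_width: 0.0002
grasp_force: 15.8
t 9.42 TCP easel mm [ -41.2 -150.3] z 83.4 tooly yaw rel easel -0.23 tilt [0.0024 0.0167] F [ 9.  31.2  4.5] w 0.0002 g 15.8
```

```bash
python3 -m pendant '[[[0.006,0,0,0,0,0],[0.012,0,0,0,0,0],[0.01,0,-0.02,0,0,0],[0.02,0,-0.03,0,0,0],[0.03,0.01,-0.04,0,0,0],[0.03,0.01,-0.02,0,0,0],[0.03,0.01,0,0,0,0],[0.03,0.01,0,0,0,0],[0.03,0,0,0,0,0],[0,0,0,0,0,0]]]' 0.6
python3 -m pendant '[[[0,0,0,0,0,-6.93],[0,0,0,0,0,-6.93],[0,0,0,0,0,-6.93],[0,0,0,0,0,-6.93],[0,0,0,0,0,-6.93],[0,0,0,0,0,-6.93],[0,0,0,0,0,-6.93],[0,0,0,0,0,-6.93],[0,0,0,0,0,-6.93],[0,0,0,0,0,-6.93],[0,0,0,0,0,-6.93],[0,0,0,0,0,-6.93],[0,0,0,0,0,-6.84],[0,0,0,0,0,0],[0,0,0,0,0,0],[0,0,0,0,0,0]]]'
python3 -c "
from h import *
go(0,50,81);grab('wrist','w3');grab('scene','s3')
g=cv2.imread('pics/s3.png')[130:250,240:430]; w=cv2.imread('pics/w3.png')
cv2.imwrite('pics/m3.png',np.vstack([w[:,:570],cv2.resize(g,None,fx=3,fy=1.65)])[:600])"
```

```text
time_s: 10.25
eef_pos: [0.5539, 0.1208, 0.1856]
eef_rot: [-2.384, -2.044, 0.002]
contact_force: [-0.1, 0.2, 1.3]
grip_width: 0.0563
grasp_force: 0.0
time_s: 11.58
eef_pos: [0.5537, 0.117, 0.1858]
eef_rot: [-0.251, -3.131, 0.001]
contact_force: [0.6, -0.7, -0.0]
grip_width: 0.0569
grasp_force: 0.0
t 11.58 TCP easel mm [-3.  34.7] z 185.8 tooly yaw rel easel 89.82 tilt [-0.001  -0.0004] F [ 0.6 -0.7 -0. ] w 0.0569 g 0.0
shift tool mm [ -3.1  15.4 104.8]
```

View pics/m3.png

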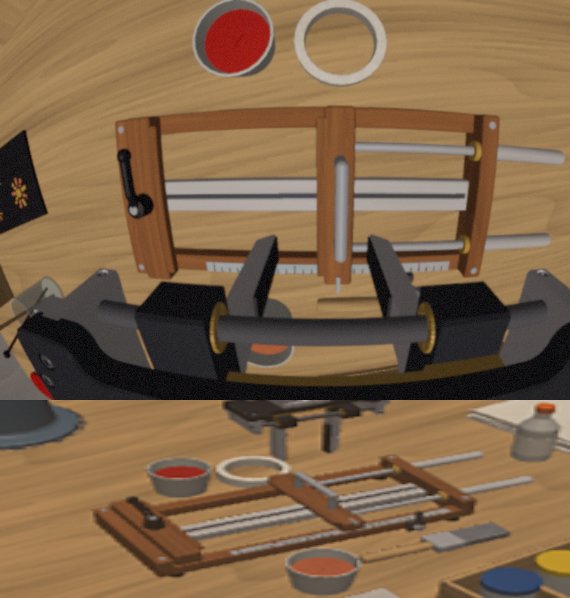

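The lever tip is at (123,156) and the pivot at (138,210). I'll check its angle numerically, along with the handle position.

```bash
python3 -c "
from h import *
f=load('w3')
P={n:w2e(wfish(f,u,v,z))*1e3 for n,u,v,z in(('tip',123,156,.095),('piv',139,208,.095),('h-',342,160,.1),('h+',342,259,.1),('ptr',338,290,.062),('lip-',161,118,.062),('lip+',174,277,.062))}
for k in P: print(k,np.round(P[k],1))
d=P['tip']-P['piv'];print(np.arctan2(-d[0],d[1]))
"
```

```text
tip [ -58.1 -163. ]
piv [  -4.4 -150.8]
h- [-48.2  51.3]
h+ [43.4 52.8]
ptr [101.   51.9]
lip- [ -92.  -132.7]
lip+ [  91.6 -142.6]
1.7938437977490886
```

The tip at (-58,-163) matches the locked position. I'm descending over the handle and closing.

```bash
python3 -m pendant '[[[-0.003,0.008,0,0,0,0],[0,0.008,0.01,0,0,0],[0,0,0.02,0,0,0],[0,0,0.02,0,0,0],[0,0,0.02,0,0,0],[0,0,0.02,0,0,0],[0,0,0.015,0,0,0],[0,0,0,0,0,0],[0,0,0,0,0,0]]]'
python3 -c "
from h import *
go(0,50,81)"
python3 -m pendant '[[[0,0,0,0,0,0],[0,0,0,0,0,0],[0,0,0,0,0,0],[0,0,0,0,0,0],[0,0,0,0,0,0],[0,0,0,0,0,0],[0,0,0,0,0,0],[0,0,0,0,0,0],[0,0,0,0,0,0],[0,0,0,0,0,0],[0,0,0,0,0,0],[0,0,0,0,0,0]]]' 0 45
python3 -c "
from h import *
now()"
```

```text
time_s: 12.43
eef_pos: [0.5588, 0.1335, 0.0799]
eef_rot: [-0.246, -3.129, 0.0]
contact_force: [-0.0, 0.0, 1.0]
grip_width: 0.0566
grasp_force: 0.0
t 12.43 TCP easel mm [-0.6 51.7] z 79.9 tooly yaw rel easel 90.01 tilt [-0.0025 -0.    ] F [-0.  0.  1.] w 0.0566 g 0.0
shift tool mm [-0.6 -1.7 -1.1]
time_s: 13.43
eef_pos: [0.5597, 0.1331, 0.0813]
eef_rot: [0.247, 3.132, 0.001]
contact_force: [0.0, 2.5, 2.0]
grip_width: 0.0107
grasp_force: 45.0
t 13.43 TCP easel mm [ 0.3 51.5] z 81.3 tooly yaw rel easel 89.99 tilt [0.0003 0.0005] F [0.  2.5 2. ] w 0.0107 g 45.0
```

```bash
python3 -m pendant '[[[0,0.003,0,0,0,0],[0,0.006,0,0,0,0],[0,0.006,0,0,0,0],[0,0.006,0,0,0,0],[0,0.006,0,0,0,0],[0,0.006,0,0,0,0],[0,0.006,0,0,0,0],[0,0.006,0,0,0,0],[0,0.006,0,0,0,0],[0,0.006,0,0,0,0],[0,0.006,0,0,0,0],[0,0.006,0,0,0,0],[0,0.005,0,0,0,0],[0,0.003,0,0,0,0],[0,0.002,0,0,0,0],[0,0,0,0,0,0],[0,0,0,0,0,0],[0,0,0,0,0,0],[0,0,0,0,0,0]]]'
python3 -c "
from h import *
now(); f=grab('wrist','w4');g=grab('scene','s4');s=grab('side','d4')
r=lambda i,y0,y1,x0,x1,w,h: cv2.resize(i['image'][y0:y1,x0:x1,::-1],(w,h),interpolation=cv2.INTER_CUBIC)
L=np.vstack([r(g,170,230,330,410,400,300),r(s,220,280,260,340,400,300)])
R=np.vstack([r(f,100,400,0,640,400,300),r(f,220,310,240,360,400,300)])
cv2.imwrite('pics/m4.png',np.hstack([L,R]))"
```

```text
time_s: 15.02
eef_pos: [0.5718, 0.2087, 0.0813]
eef_rot: [-0.246, -3.131, 0.008]
contact_force: [-2.7, -8.4, 4.6]
grip_width: 0.0105
grasp_force: 45.0
t 15.02 TCP easel mm [  0.4 128. ] z 81.3 tooly yaw rel easel 90.03 tilt [-0.0015 -0.0049] F [-2.7 -8.4  4.6] w 0.0105 g 45.0
```

View pics/m4.png

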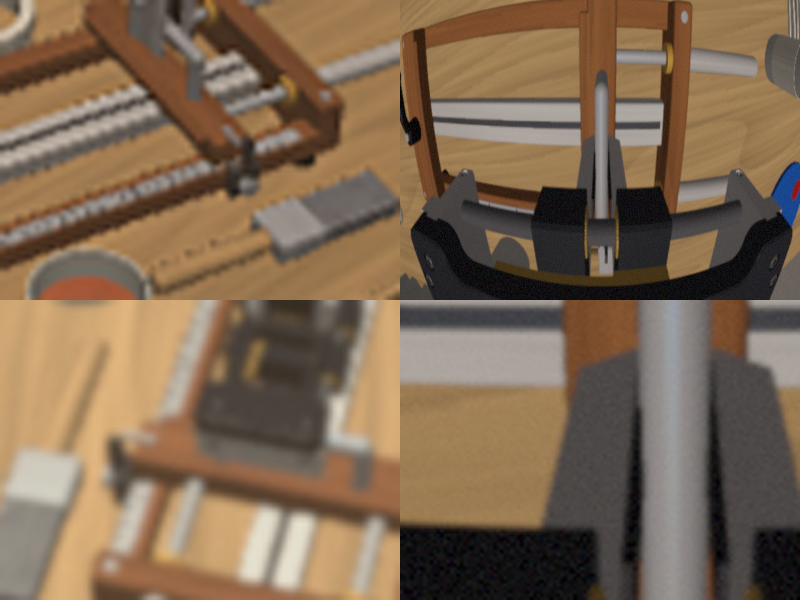

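The grasp holds. Bottom left (side view), the pointer is at about (135,435) and the fin top at about (115,440). Top left (scene view), the two nearly meet at (240,143). I'll zoom both views, before and after, for the residual.

```bash
python3 -c "
from h import *
r=lambda t,y0,x0: cv2.resize(load(t)['image'][y0:y0+30,x0:x0+40,::-1],(400,300),interpolation=cv2.INTER_CUBIC)
cv2.imwrite('pics/m5.png',np.vstack([np.hstack([r('scene0',182,350),r('s4',182,350)]),np.hstack([r('side0',223,272),r('d4',223,272)])]))"
```

```text
(no output)
```

View pics/m5.png

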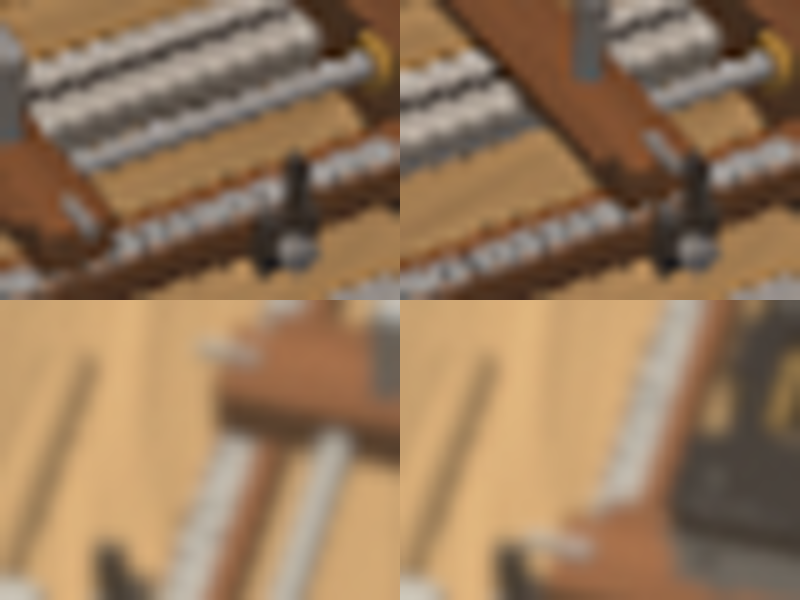

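Read in 10x zoom pixels, scene has the pointer end moving from (97,232) to (283,172) with the fin top at (297,158). Side has it moving from (200,348) to (127,540) with the fin top at (107,545), counting from row 300. I'll convert these.

```bash
python3 -c "
from h import *
g=load('scene0');s=load('side0')
G=lambda x,y,z: np.round(w2e(world(g,350+(x-4.5)/10,182+(y-4.5)/10,z))*1e3,1)
S=lambda x,y,z: np.round(w2e(world(s,272+(x-4.5)/10,223+(y-300-4.5)/10,z))*1e3,1)
print('scene ptr0',G(97,232,.061),'ptr4',G(283,172,.061),'fin',G(297,158,.063))
print('side ptr0',S(200,348,.061),'ptr4',S(127,540,.061),'fin',S(107,545,.063), S(107,541,.063))
# subpixel shift of the clamp bar between frames, depth based handle position
for a,t in(('scene0','s4'),('side0','d4')):
    f=load(t); v,u=np.mgrid[0:400,0:640]; R=cv2.Rodrigues(f['rvec'])[0];c=-R.T@f['tvec'].ravel()
    for tt in(a,t):
        D=load(tt)['depth']; X=np.stack([(u-f['cx'])/f['fx']*D,(v-f['cy'])/f['fy']*D,D],-1)@R+c
        d=X[...,:2]-O; ex=np.cos(YAW)*d[...,0]+np.sin(YAW)*d[...,1]; ey=-np.sin(YAW)*d[...,0]+np.cos(YAW)*d[...,1]
        m=(abs(ex-.078)<.012)&(X[...,2]>.05)&(X[...,2]<.066)&(ey>0)&(ey<.18)
        print(tt,m.sum(),np.round(np.percentile(ey[m],[3,50,97])*1e3,1), 'bar')
        m=(ex>.101)&(ex<.125)&(X[...,2]>.05)&(X[...,2]<.07)&(ey>.1)&(ey<.16);print('  fin',m.sum(),np.round(np.c_[ex[m],ey[m],X[m][:,2]][:8]*1e3))
"
```

```text
scene ptr0 [107.1  52.8] ptr4 [110.3 128.2] fin [108.1 135.4]
side ptr0 [104.5  55.4] ptr4 [105.2 131.7] fin [110.  136.3] [110.4 134.9]
scene0 52 [28.7 42.9 65.2] bar
  fin 10 [[105. 132.  64.]
 [104. 137.  61.]
 [111. 133.  63.]
 [115. 134.  66.]
 [103. 134.  52.]
 [109. 134.  57.]
 [113. 136.  58.]
 [110. 134.  53.]]
s4 47 [105.6 121.8 141.7] bar
  fin 10 [[105. 132.  63.]
 [108. 134.  66.]
 [106. 127.  62.]
 [106. 136.  58.]
 [113. 135.  64.]
 [106. 133.  54.]
 [110. 133.  58.]
 [117. 132.  64.]]
side0 83 [32.2 54.7 69. ] bar
  fin 13 [[113. 138.  65.]
 [111. 137.  63.]
 [107. 138.  66.]
 [105. 136.  64.]
 [113. 138.  60.]
 [112. 135.  56.]
 [107. 139.  63.]
 [104. 139.  63.]]
d4 90 [110.4 129.5 145.7] bar
  fin 16 [[103. 131.  63.]
 [114. 137.  62.]
 [111. 136.  63.]
 [108. 135.  62.]
 [105. 136.  64.]
 [102. 133.  61.]
 [113. 139.  60.]
 [111. 137.  59.]]
```

The views agree on a residual of about 5 mm (scene 7, side 4, wrist 5.6). I'm pulling 5 mm more.

```bash
python3 -m pendant '[[[0,0.003,0,0,0,0],[0,0.002,0,0,0,0],[0,0,0,0,0,0],[0,0,0,0,0,0],[0,0,0,0,0,0],[0,0,0,0,0,0],[0,0,0,0,0,0],[0,0,0,0,0,0],[0,0,0,0,0,0],[0,0,0,0,0,0],[0,0,0,0,0,0],[0,0,0,0,0,0]]]'
python3 -c "
from h import *
now(); a=load('d4');d=grab('side','d5');g=grab('scene','s5')
# refine: shift of pointer patch between frames (side: start vs now) by subpixel matching
def sh(A,B,x0,y0,w,h,gx,gy):
    q=lambda I:cv2.resize(I['image'][...,::-1],None,fx=8,fy=8,interpolation=cv2.INTER_CUBIC)
    T=q(A)[y0*8:(y0+h)*8,x0*8:(x0+w)*8]; r=cv2.matchTemplate(q(B)[gy*8:(gy+30)*8,gx*8:(gx+40)*8],T,cv2.TM_CCOEFF_NORMED)
    _,s,_,p=cv2.minMaxLoc(r); return s,(gx+p[0]/8-x0,gy+p[1]/8-y0)
for n,A,B,x0,y0,g0,uv in(('side',load('side0'),d,291,224,(275,235),(292,227.8)),('scene',load('scene0'),g,353,198,(365,182),(359.5,205))):
    s,dp=sh(A,B,x0,y0,9,7,*g0)
    p0=w2e(world(A,*uv,.061));p1=w2e(world(A,uv[0]+dp[0],uv[1]+dp[1],.061))
    print(n,round(s,2),dp,'moved mm',np.round((p1-p0)*1e3,1),'now',np.round(p1*1e3,1))
"
```

```text
time_s: 16.17
eef_pos: [0.5725, 0.2135, 0.0813]
eef_rot: [-0.246, -3.131, 0.008]
contact_force: [-2.9, -8.7, 4.4]
grip_width: 0.0106
grasp_force: 45.0
t 16.17 TCP easel mm [  0.4 132.9] z 81.3 tooly yaw rel easel 90.02 tilt [-0.0017 -0.0051] F [-2.9 -8.7  4.4] w 0.0106 g 45.0
side 0.81 (0.5, 15.0) moved mm [-17.5  55.6] now [ 85.1 112.4]
scene 0.96 (19.5, -6.875) moved mm [ 0.7 80.8] now [109.4 133.7]
```

```bash
python3 -c "
from h import *
now(); print(env.sign_off())"
```

```text
t 16.27 TCP easel mm [  0.4 132.9] z 81.3 tooly yaw rel easel 90.03 tilt [-0.0016 -0.005 ] F [-3.2 -8.9  5.2] w 0.0105 g 45.0
the job is handed in; nothing more can be done
None
```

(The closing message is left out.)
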